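Screw the coolant elbow into the clamped housing and clock it to its cradle

ROBOT

A 7-joint arm with a two-finger parallel gripper is mounted at the origin on the work surface. World frame = base frame: x ahead of the robot, y to its left, z up, the work surface at z = 0. Lengths are in m, angles in rad, forces in N, time in s.
With the tool pointing down it reaches from about 0.425 to 0.925 m from the base axis. Payload 6.8 kg.
Tool frame: the origin (TCP) lies midway between the tips of the shut fingers; the grasp point (between the pads) lies 19 mm behind it; z points along the fingers, y is the direction in which the jaws open and shut (so a half turn about z gives the same grasp; the last joint's range is limited). The gripper opens to 85 mm and grips with 20 to 120 N. Pads are 22 mm wide; open, the fingers measure 114 mm over their backs; the gripper's body (76 mm by 85 mm) begins 54 mm behind the grasp point. The pads swing forward as they close: fully open they stand 13 mm farther back than shut.
Start: joints at [1.036, 0.477, 0.022, 1.555, -0.011, 1.109, -0.083], TCP at [0.279, -0.614, 0.231] pointing down, gripper open.
Joint ranges: [-2.96, 2.96], [-0.34, 2.1], [-1.41, 1.46], [0.24, 2.44], [-1.37, 4.51], [0.17, 1.92], [-2.96, 2.96]. Speed limits (rad/s): [2.39, 2.39, 3.14, 3.14, 3.14, 3.14, 3.14].

INTERFACE

Orientations are given as a unit quaternion [w, x, y, z].
In Python, from station import bot, vision gives the robot as it stands.
- The arm moves only by the tool move_arm, never from a script. Its argument "increments" is text: rows parted by semicolons, each of 7 numbers parted by spaces: the opening, from 0 (shut) to 1 (fully open), then the shift along the world's x, y, z in mm, then the turn, a rotation vector about the world's x, y, z in rad. In form: grip x y z rx ry rz; .... A call has exactly 8 rows; each row shifts and turns the commanded pose from where the row before left it; what a row does not reach is not made up. A row lasts 1/8 s, in which the tool goes at most 62.5 mm and 10.7 degrees, less where a joint would pass 70% of its speed; a pose out of reach is approached as far as the arm can. A call with a gripper value outside its range is refused whole. The fingers move at their own pace and stop on an object; "newtons" is the grip in N (left out, the last holds). Time passes only in rows, so rows that do not move let the fingers close, or fill a call up. It gives the time, the measured TCP pose, the force and the opening at its end, in the units of the state.
- bot.get_obs(): the state, without advancing time (a new reading comes with each control period).
- vision.read_camera(name): name is "scene" or "top" or "wrist"; returns (picture, depth): 400x640x3 uint8, red, green, blue; 400x640 float32, m along the optical axis (not along the pixel's ray), 0 where there is no reading.
- vision.calibration(name): a dict with "fx", "fy", "cx", "cy" (pixels), "R" (3x3) and "t" (3): a world point X has camera coordinates R X + t; the wrist camera has in their place "hand_eye" (4x4, takes a point from camera to tool coordinates, whose origin is the TCP and whose axes are the flange's). Camera axes: x right, y down, z forward; pixel columns grow to the right and rows downward; lengths in m; the calibration is good to about 2 mm. A picture is of the moment at which its call begins: read the wrist's pose just before it. calibration takes no time and is no camera call.
- bot.hand_in(): hands the job in, once; it reports no verdict.
The state is a dict: "t": time; "q": joint angles; "joint_vel": joint speeds; "joint_torque": joint torques, N m; "eef_pos": TCP position; "tool_rot": TCP orientation; "contact_force": force on the tool from outside, world axes, zero at the start; "torque": the same for the moment, N m; "gripper_width": opening from 0.0 (shut) to 1.0 (fully open).
Only numpy, scipy, OpenCV 4.12 (cv2) and the standard library are available. Lean on these libraries where they do the work, as an engineer would, in place of code of your own. Each camera call takes 0.05 s, during which the arm holds its last target.

TASK

Take the black hose elbow out of the wooden stand, feel its two lugs into the gaps of the upright port on the housing held in the vise, and screw it in clockwise until you feel the seal resist; then go on, without turning past it, until its outlet points straight at the hose cradle on the housing, and let go. Work lightly, so that the seal is not crushed nor the port forced, and leave the other things on the bench where they are.

Things in the scene. Friction and masses are not known exactly. Their poses are not given: they have to be found in the camera images.
- elbow: Loose black plastic 90-degree hose elbow, 90 to 145 g, upright in the stand at the start. Origin: centre of the stem's lower end; z up the stem, x towards the barbed outlet. Stem 24 mm diameter, foot chamfered to 20 mm. Two opposite lugs (round pins, 6 mm diameter) stick out along +y and -y at z = 12 mm, to 18 mm from the axis. Outlet tube along +x at z = 52 mm, 17 to 21 mm diameter.
- elbow_hex (a point): Where to grip the elbow: centre of its hexagon, on its axis at z = 49 mm. The hexagon is 30 mm across flats, from z = 34 to 64 mm, with one pair of flats facing the elbow's +y and -y; a round cap above it ends at z = 70 mm.
- outlet (a point): Centre of the elbow's open outlet end, at (60, 0, 52) mm in the elbow's frame.
- stand: Fixed wooden block 80 x 80 x 30 mm with a hole 25.5 mm wide and 8.5 mm deep in the middle of its top, in which the elbow's stem stands at the start. Origin: centre of its underside on the bench.
- housing: Aluminium coolant housing clamped in a steel bench vise, fixed. Origin on the axis of its upright port, at bench level; z up; +x points horizontally from the port axis to the hose cradle. Casting and vise reach about 75 mm to -y, 115 mm to +y and 60 mm to -x, below 66 mm height. The port is a round sleeve, 50 mm outside diameter, standing from 65 to 99 mm height.
- port_mouth (a point): Centre of the port's mouth, on the axis, level with the rim, 99 mm above the bench. Mouth 27 mm wide with two opposite gaps for the lugs, which drop in within about 4 degrees either way. How the gaps are clocked is not measured: feel for them, pressing lightly and turning. Elsewhere the lugs ride on the rim, the elbow's origin 9 mm below the mouth.
- gap_zone (a point): A point of the rim 25 mm from the port axis, in the middle direction for the outlet when the lugs meet the gaps: 64 degrees counter-clockwise (from above) from the housing's +x. The real direction lies within 20 degrees of it either way. Entered the opposite way round (180 degrees), the elbow would end pointing away from the cradle.
- seal_face (a point): Centre of the spring-loaded seal in the port, 23.4 mm below the mouth; the stem drops onto it through the gaps. Turned clockwise, ribs draw the elbow down 0.067 mm per degree: about 20 degrees free, then the stem presses the seal (2 N, then 2.5 N per mm): it pulls down on a level hand and drags. At the cradle its origin is 24.6 to 27.6 mm below the mouth; past 29 mm is crushed. Friction holds it.
- cradle (a point): Middle of the open top of the U-shaped hose cradle on the housing's arm, 95 mm from the port axis along the housing's +x, 98 mm above the bench; two prongs 5 mm thick, 22 mm apart. The seated elbow's outlet ends short of it and must point at it, seen from above.
- bottle: White bottle, 60 mm diameter, 130 mm tall, loose bystander; origin at the centre of its underside.
- wrench: Steel wrench 130 mm long lying flat, loose bystander.
- socket: Steel socket, 30 mm diameter and 40 mm tall, standing, loose bystander; origin at the centre of its underside.
There are look-alikes about, which are no part of the job. There is more than one size of the housing; the job needs the largest.

How it is judged:
On the way:
1. the elbow's lugs have gone down through the gaps of the port: it stands in the port at least 21 mm deep, within 4 mm of the axis, its outlet still turned more than 35 degrees from the cradle (z of elbow in the frame of port_mouth below -0.021 m and horizontal distance between elbow and port_mouth below 0.004 m and angle between the x axis of elbow and the x axis of housing, either way round above 0.61 rad), for 0.1 s.
At the end, for the whole second after the job is handed in: The elbow is left screwed into the port, released and at rest, upright within 7 degrees and within 4 mm of the port's axis, drawn down on the seal (its origin 24.1 to 29 mm below the mouth), its outlet pointing at the cradle within 8 degrees (not the opposite way) (angle between the x axis of elbow and the x axis of housing, either way round below 0.14 rad and x of outlet in the frame of housing above 0.04 m and z of elbow in the frame of port_mouth between -0.029 and -0.0241 m and horizontal distance between elbow and port_mouth below 0.004 m and angle between elbow's own z axis and vertical below 0.12 rad and linear speed of elbow below 0.01 m/s and angular speed of elbow below 0.1 rad/s and contact force between the fingers and elbow below 0.1 N); the robot touches nothing.
It fails at once if the seal is crushed: the elbow's origin more than 29 mm below the port's mouth (z of elbow in the frame of port_mouth below -0.029 m and horizontal distance between elbow and port_mouth below 0.004 m).
It fails at once if the elbow is turned past the cradle by more than about 17 degrees while drawn down on the seal (z of elbow in the frame of port_mouth below -0.0241 m and horizontal distance between elbow and port_mouth below 0.004 m and y of outlet in the frame of housing below -0.0175 m and x of outlet in the frame of housing above 0 m).
It fails at once if the port is forced: more than 40 N between the elbow and the port (contact force between elbow and port above 40 N).
It fails at once if the vise and housing are struck with more than 25 N by the arm or the elbow (contact force between any of the arm, the fingers, elbow and housing above 25 N).
It fails at once if the bottle, wrench or socket is moved by more than 20 mm (distance of any of bottle, wrench, socket from where it was at the start of the episode above 0.02 m).
It also fails if it takes over 64 s, if anything falls off the work surface, if the arm or the gripper's body presses on something with over 40 N, if the wrist force passes 120 N, or if a joint passes its speed limit or range.

## Working session

There is one attempt and no reset: what is moved stays moved. The work goes in short steps, Python scripts to look and compute and a tool call to move; the robot and the scene stay as the last step left them, time stands still between calls to the robot, and variables do not carry over. Pictures are saved under pics/ and viewed, and the job is handed in when it is done.

Besides the shell and the picture viewer there is one more tool, called after ">>>" as a command line: name --argument value ..., lists and objects as JSON in quotes. move_arm: Moves the arm, as the interface text tells. Its arguments: {"type":"object","properties":{"increments":{"type":"string"},"newtons":{"type":"number"}},"required":["increments"]}

```bash
mkdir -p pics; ls; python3 - <<'E'
from station import bot, vision
import cv2,numpy as np
o=bot.get_obs()
for k in o: print(k,np.round(o[k],4))
for n in ("scene","top","wrist"):
    im,d=vision.read_camera(n); cv2.imwrite(f"pics/{n}0.png",im[:,:,::-1]); np.save(f"{n}0_d.npy",d); np.save(f"{n}0.npy",im)
    c=vision.calibration(n); print(n,{k:np.round(v,4).tolist() for k,v in c.items()})
E
```

```text
pics
t 0.0
q [ 1.0359  0.4778  0.0224  1.5565 -0.0115  1.1093 -0.0831]
joint_vel [ 0.0002 -0.0002 -0.0001 -0.0001 -0.0005  0.     -0.0007]
joint_torque [-4.00000e-04 -5.96455e+01  1.60730e+00 -2.81200e+01  1.24000e-02
  9.40000e-03  1.00000e-04]
eef_pos [ 0.2791 -0.6139  0.2303]
tool_rot [-9.000e-04  9.773e-01  2.118e-01 -3.000e-04]
contact_force [ 0.2329  0.2247 -0.3856]
torque [ 0.0144  0.0214 -0.0135]
gripper_width 1.0032
scene {'fx': 455.6141, 'fy': 455.6141, 'cx': 324.1964, 'cy': 200.536, 'R': [[0.3456, 0.9381, 0.0229], [0.6291, -0.2135, -0.7475], [-0.6963, 0.2727, -0.6639]], 't': [-0.1188, -0.3037, 1.3759]}
top {'fx': 453.1741, 'fy': 453.1741, 'cx': 322.762, 'cy': 196.8721, 'R': [[0.0143, -0.9999, -0.0077], [-0.9913, -0.0132, -0.1306], [0.1305, 0.0095, -0.9914]], 't': [-0.0599, 0.5539, 0.9192]}
wrist {'fx': 297.8561, 'fy': 297.8561, 'cx': 317.0231, 'cy': 202.3868, 'hand_eye': [[-0.0005, -0.9572, -0.2895, 0.0728], [1.0, -0.0007, 0.0006, 0.0008], [-0.0008, -0.2895, 0.9572, -0.1431], [0.0, 0.0, 0.0, 1.0]]}
```

View pics/scene0.png

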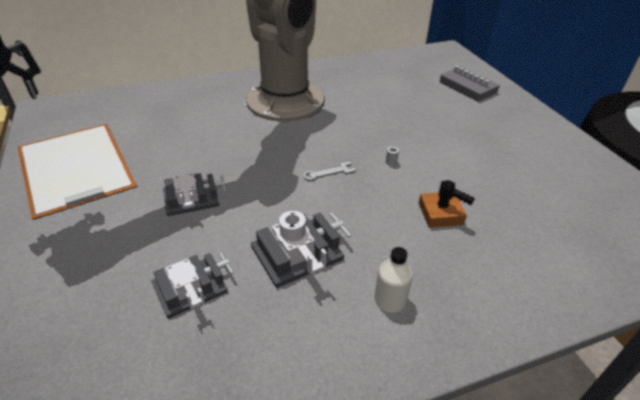

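View pics/top0.png

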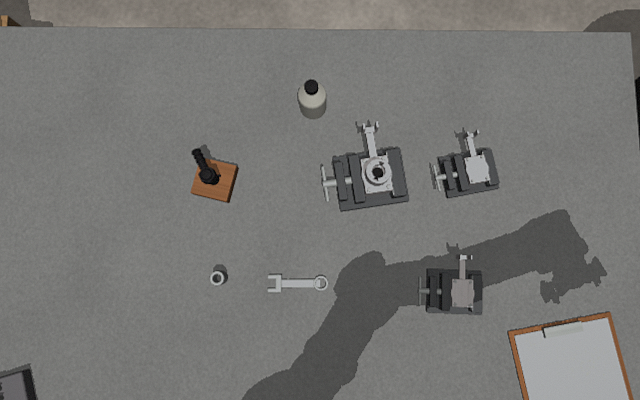

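View pics/wrist0.png

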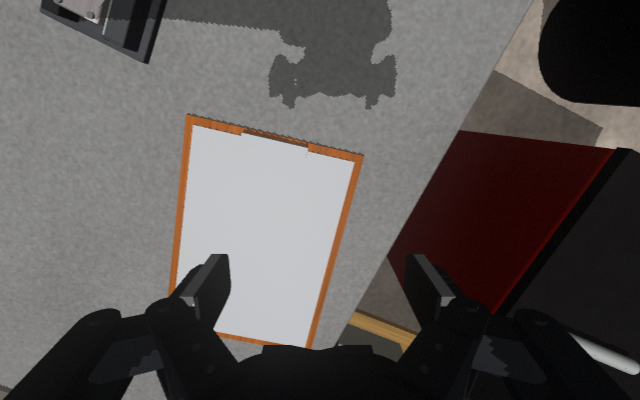

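The top view has the elbow in its stand at about (208,175) and the largest housing's port at (377,172), with its cradle at (370,126). The wrench, socket and bottle stand clear. Zooming in to measure.

```bash
cat > h.py <<'E'
import numpy as np, cv2
from station import bot, vision
from scipy.spatial.transform import Rotation as Ro
def cam(n,o=None):
    c=vision.calibration(n); K=np.array([[c['fx'],0,c['cx']],[0,c['fy'],c['cy']],[0,0,1]])
    if n!='wrist': return K,np.array(c['R']),np.array(c['t'])
    q=o['tool_rot']; T=np.eye(4); T[:3,:3]=Ro.from_quat([q[1],q[2],q[3],q[0]]).as_matrix(); T[:3,3]=o['eef_pos']
    W=np.linalg.inv(T@np.array(c['hand_eye'])); return K,W[:3,:3],W[:3,3]
def plane(C,uv,z):
    K,R,t=C; d=R.T@np.linalg.inv(K)@np.array([uv[0],uv[1],1.]); p=-R.T@t
    return p+d*(z-p[2])/d[2]
def cloud(C,D):
    K,R,t=C; v,u=np.mgrid[:D.shape[0],:D.shape[1]]
    P=np.stack([(u-K[0,2])/K[0,0]*D,(v-K[1,2])/K[1,1]*D,D],-1)
    return (P-t)@R
def proj(C,X):
    K,R,t=C; p=K@(R@np.asarray(X)+t); return p[:2]/p[2]
def crop(im,u0,u1,v0,v1,s,f):
    cv2.imwrite(f,cv2.resize(im[v0:v1,u0:u1,::-1],None,fx=s,fy=s,interpolation=cv2.INTER_CUBIC))
E
python3 - <<'E'
from h import *
im=np.load('top0.npy');D=np.load('top0_d.npy');C=cam('top')
crop(im,180,420,100,220,3.3,'pics/topz.png')
P=cloud(C,D)
def st(m,n):
    q=P[m&(D>0)]; print(n,m.sum(),np.round(q.mean(0),4),np.round(np.percentile(q,[2,98],0),4).tolist())
z=P[...,2]
v,u=np.mgrid[:400,:640]
for n,bx,lo,hi in [('elbowtop',(185,225,140,200),.085,.12),('elbow>hex',(185,225,140,200),.06,.12),('stand',(185,245,150,210),.02,.036),('port rim',(350,405,150,200),.09,.11),('cradle',(350,390,110,160),.085,.11),('bottle',(290,330,70,120),.1,.15)]:
    m=(u>bx[0])&(u<bx[1])&(v>bx[2])&(v<bx[3])&(z>lo)&(z<hi); st(m,n)
for p in [(378,172),(370,128),(208,175),(100,100)]: print(p,P[p[1],p[0]].round(4))
E
```

```text
elbowtop 202 [0.5934 0.1832 0.0891] [[0.5768, 0.1688, 0.0853], [0.6325, 0.2053, 0.0943]]
elbow>hex 433 [0.6049 0.1888 0.0837] [[0.5769, 0.1676, 0.0628], [0.6435, 0.2128, 0.0932]]
stand 1088 [0.5867 0.1775 0.0308] [[0.5498, 0.1402, 0.0236], [0.6303, 0.2247, 0.0347]]
port rim 349 [ 0.5997 -0.1609  0.0995] [[0.577, -0.1833, 0.0919], [0.623, -0.1379, 0.1031]]
cradle 53 [ 0.6829 -0.1478  0.0966] [[0.6233, -0.1652, 0.0855], [0.7013, -0.1297, 0.1019]]
bottle 283 [ 0.759  -0.0265  0.1204] [[0.7473, -0.0422, 0.1005], [0.775, -0.0098, 0.1333]]
(378, 172) [ 0.6021 -0.1643  0.0749]
(370, 128) [ 0.6961 -0.1486  0.068 ]
(208, 175) [0.5883 0.1772 0.0926]
(100, 100) [0.7733 0.4543 0.001 ]
```

View pics/topz.png

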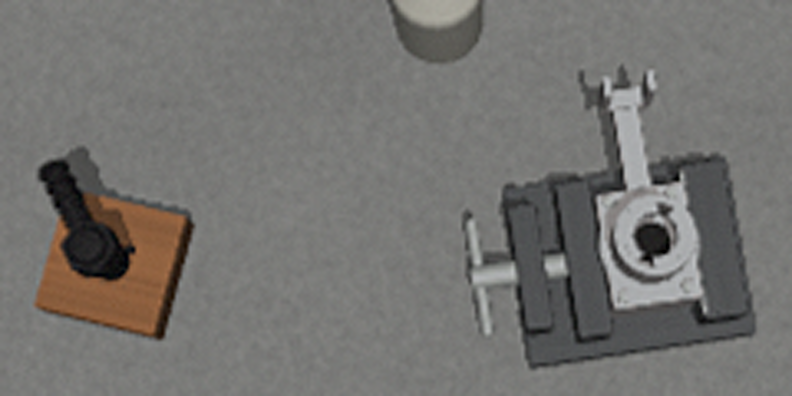

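>>> move_arm --increments "1 24 33 2 0 0 0; 1 24 33 2 0 0 0; 1 24 33 2 0 0 0; 1 24 33 2 0 0 0; 1 24 33 2 0 0 0; 1 24 33 2 0 0 0; 1 24 33 2 0 0 0; 1 24 33 2 0 0 0"

```text
t: 1.15
eef_pos: [0.4719, -0.3492, 0.2472]
tool_rot: [-0.0, 0.977, 0.212, -0.0]
contact_force: [0.5, -0.7, -0.1]
gripper_width: 0.998
```

>>> move_arm --increments "1 24 33 2 0 0 0; 1 24 33 2 0 0 0; 1 24 33 2 0 0 0; 1 24 33 2 0 0 0; 1 24 33 2 0 0 0; 1 24 33 2 0 0 0; 1 0 0 0 0 0 0; 1 0 0 0 0 0 0"

```text
t: 2.15
eef_pos: [0.6149, -0.1531, 0.2589]
tool_rot: [0.0, 0.977, 0.212, -0.001]
contact_force: [-0.6, 0.4, 1.2]
gripper_width: 1.002
```

```bash
cat > snap.py <<'E'
from h import *
import sys,pickle
n=sys.argv[1]
o=bot.get_obs(); im,D=vision.read_camera('wrist')
pickle.dump((o,im,D),open(n+'.pkl','wb')); cv2.imwrite(f'pics/{n}.png',im[:,:,::-1])
print(o['t'],np.round(o['q'],3),np.round(o['eef_pos'],4),np.round(o['tool_rot'],4),np.round(o['contact_force'],2))
E
python3 snap.py w1
```

```text
2.15 [ 0.279  0.394 -0.179  1.618  0.076  1.137 -1.063] [ 0.6149 -0.1531  0.2589] [ 1.000e-04  9.773e-01  2.116e-01 -6.000e-04] [-0.6   0.41  1.17]
```

View pics/w1.png

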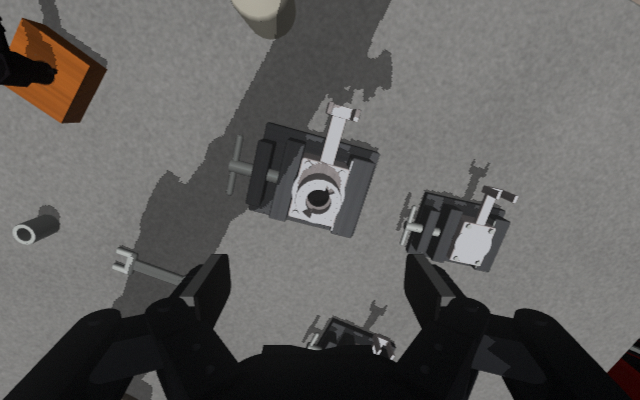

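```bash
python3 - <<'E'
from h import *
import pickle
o,im,D=pickle.load(open('w1.pkl','rb')); C=cam('wrist',o)
crop(im,280,370,95,220,5,'pics/w1z.png')
P=cloud(C,D); v,u=np.mgrid[:400,:640]; z=P[...,2]
for nm,CC,PP,DD in [('wrist',C,P,D)]:
    m=(u>280)&(u<370)&(v>150)&(v<220)&(abs(z-.099)<.006)
    q=P[m]; print(len(q),q.mean(0),np.median(q[:,2]))
    cs,_=cv2.findContours(m.astype(np.uint8),cv2.RETR_EXTERNAL,cv2.CHAIN_APPROX_NONE); c=max(cs,key=cv2.contourArea)[:,0,:]
    X=np.array([plane(C,p,.099) for p in c]); h=cv2.convexHull((X[:,:2]*1e4).astype(np.float32))
    print('enclosing',[np.array(a)/1e4 for a in cv2.minEnclosingCircle(h)], 'ell',np.array(cv2.fitEllipse(h)[0])/1e4,np.array(cv2.fitEllipse(h)[1])/1e4)
    hs=(u>300)&(u<370)&(v>95)&(v<150)&(z>.085)&(z<.11); q=P[hs]; print('cr',len(q),np.round(q,3).tolist())
E
```

```text
1086 [ 0.60177382 -0.16168223  0.09909394] 0.09935276929083582
enclosing [array([ 0.60029146, -0.16238008]), np.float64(0.025064990234375)] ell [ 0.60070562 -0.16211821] [0.04846313 0.04972426]
cr 152 [[0.696, -0.131, 0.098], [0.697, -0.132, 0.096], [0.695, -0.131, 0.087], [0.695, -0.131, 0.098], [0.696, -0.132, 0.098], [0.696, -0.133, 0.098], [0.697, -0.134, 0.098], [0.694, -0.131, 0.098], [0.695, -0.132, 0.098], [0.695, -0.133, 0.098], [0.695, -0.134, 0.098], [0.696, -0.134, 0.099], [0.696, -0.135, 0.097], [0.693, -0.131, 0.097], [0.694, -0.132, 0.097], [0.694, -0.133, 0.1], [0.695, -0.134, 0.098], [0.695, -0.135, 0.098], [0.695, -0.136, 0.097], [0.693, -0.132, 0.098], [0.693, -0.133, 0.1], [0.693, -0.134, 0.098], [0.694, -0.134, 0.098], [0.694, -0.135, 0.099], [0.692, -0.131, 0.091], [0.692, -0.132, 0.096], [0.692, -0.133, 0.098], [0.692, -0.134, 0.099], [0.693, -0.135, 0.099], [0.693, -0.136, 0.098], [0.69, -0.132, 0.097], [0.691, -0.133, 0.099], [0.691, -0.133, 0.099], [0.692, -0.134, 0.099], [0.692, -0.135, 0.099], [0.692, -0.136, 0.097], [0.69, -0.132, 0.098], [0.69, -0.133, 0
[... 1988 characters left out ...]
, -0.159, 0.098], [0.693, -0.16, 0.099], [0.693, -0.161, 0.098], [0.694, -0.162, 0.098], [0.694, -0.162, 0.098], [0.695, -0.163, 0.097], [0.691, -0.159, 0.086], [0.691, -0.159, 0.094], [0.692, -0.159, 0.097], [0.692, -0.16, 0.099], [0.692, -0.161, 0.099], [0.693, -0.162, 0.098], [0.693, -0.163, 0.099], [0.69, -0.159, 0.088], [0.69, -0.159, 0.097], [0.691, -0.16, 0.098], [0.691, -0.16, 0.099], [0.692, -0.161, 0.099], [0.692, -0.162, 0.099], [0.692, -0.163, 0.099], [0.689, -0.159, 0.089], [0.69, -0.159, 0.097], [0.69, -0.16, 0.099], [0.69, -0.161, 0.099], [0.691, -0.162, 0.097], [0.691, -0.163, 0.099], [0.692, -0.164, 0.096], [0.69, -0.161, 0.099], [0.69, -0.162, 0.098], [0.69, -0.163, 0.098]]
```

View pics/w1z.png

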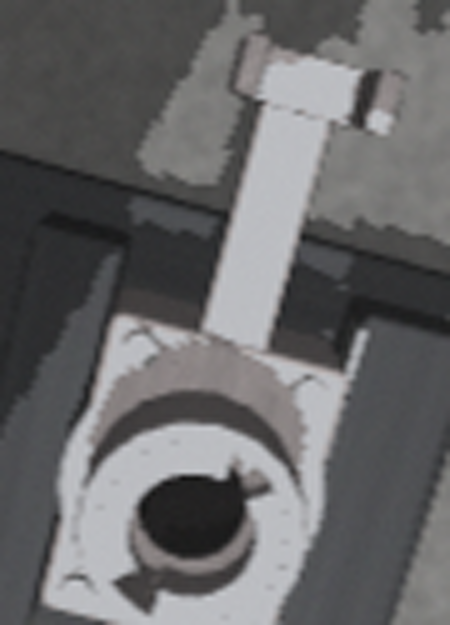

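```bash
python3 - <<'E'
from h import *
import pickle
o,im,D=pickle.load(open('w1.pkl','rb')); C=cam('wrist',o)
P=cloud(C,D); v,u=np.mgrid[:400,:640]; z=P[...,2]
hs=(u>300)&(u<370)&(v>95)&(v<150)&(z>.096)&(z<.11); q=P[hs]
a=q[q[:,1]>-.147].mean(0); b=q[q[:,1]<-.147].mean(0); c=np.array([.6005,-.1622]); mid=((a+b)/2)[:2]
print(a,b,mid,np.linalg.norm(a-b),np.linalg.norm(mid-c),np.degrees(np.arctan2(*(mid-c)[::-1])),np.degrees(np.arctan2(a[0]-b[0],-(a[1]-b[1]))))
g=[plane(C,p,.099)[:2]-c for p in [(330.5,191.5),(307.5,213)]]
for x in g: print('gap',x,np.hypot(*x),np.degrees(np.arctan2(x[1],x[0])))
# map angular profile of depth below rim at r 14..18
dx=P[...,0]-c[0];dy=P[...,1]-c[1]
for th in range(-180,180,10):
    r=[]
    for rr in (.0155,.0165,.0175):
        p=proj(C,[c[0]+rr*np.cos(np.radians(th)),c[1]+rr*np.sin(np.radians(th)),.099]); i,j=np.round(p).astype(int); r+=[round(float(z[j,i])*1000),int(im[j,i].mean())]
    print(th,r)
# elbow in top view
im=np.load('top0.npy');D=np.load('top0_d.npy');C=cam('top');P=cloud(C,D);z=P[...,2]
m=(u>180)&(u<230)&(v>135)&(v<200)&(z>.05)&(im.max(2)<70)
cap=m&(z>.088)&(np.hypot(P[...,0]-.588,P[...,1]-.178)<.02)
print('cap',cap.sum(),P[cap].mean(0))
E
```

```text
[ 0.69095157 -0.13400691  0.09826813] [ 0.69527198 -0.16051648  0.09828993] [ 0.69311178 -0.14726169] 0.02685933442635221 0.09380881761335792 9.162904431011947 -170.7435679684816
gap [ 0.01434901 -0.0076169 ] 0.016245348907559135 -27.96074039192625
gap [-0.01746532  0.0047356 ] 0.018095949380505898 164.82940383613044
-180 [99, 161, 99, 190, 100, 190]
-170 [99, 178, 100, 189, 99, 190]
-160 [100, 162, 99, 190, 99, 189]
-150 [100, 163, 100, 189, 100, 189]
-140 [101, 190, 100, 189, 99, 190]
-130 [100, 189, 100, 189, 100, 189]
-120 [101, 189, 98, 189, 100, 190]
-110 [100, 189, 99, 187, 100, 191]
-100 [100, 189, 99, 191, 100, 190]
-90 [100, 189, 101, 191, 100, 190]
-80 [98, 189, 100, 190, 100, 189]
-70 [99, 189, 99, 188, 99, 190]
-60 [99, 190, 100, 190, 100, 190]
-50 [101, 189, 98, 190, 100, 189]
-40 [99, 162, 99, 162, 99, 188]
-30 [63, 99, 93, 86, 65, 114]
-20 [65, 129, 65, 129, 66, 126]
-10 [75, 96, 65, 129, 66, 161]
0 [100, 189, 99, 179, 100, 188]
10 [101, 190, 100, 189, 100, 190]
20 [100, 189, 100, 190, 98, 190]
30 [100, 189, 100, 188, 100, 188]
40 [101, 189, 100, 189, 99, 191]
50 [100, 190, 99, 190, 100, 189]
60 [99, 189, 99, 188, 99, 188]
70 [100, 189, 100, 189, 99, 189]
80 [100, 189, 101, 190, 101, 190]
90 [100, 189, 100, 189, 99, 188]
100 [99, 189, 99, 189, 99, 190]
110 [99, 189, 100, 190, 101, 190]
120 [99, 190, 99, 188, 99, 189]
130 [100, 190, 100, 189, 99, 189]
140 [99, 189, 100, 189, 98, 188]
150 [100, 119, 100, 119, 87, 63]
160 [79, 64, 85, 63, 88, 65]
170 [81, 64, 86, 74, 87, 73]
cap 118 [0.59101586 0.18182934 0.09099511]
```

>>> move_arm --increments "1 -1 42 0 0 0 0; 1 -1 42 0 0 0 0; 1 -1 42 0 0 0 0; 1 -1 42 0 0 0 0; 1 -1 42 0 0 0 0; 1 -1 42 0 0 0 0; 1 -1 42 0 0 0 0; 1 -1 42 0 0 0 0"

```text
t: 3.2
eef_pos: [0.6076, 0.1828, 0.2593]
tool_rot: [0.0, 0.978, 0.21, -0.0]
contact_force: [-0.1, -0.5, -0.2]
gripper_width: 1.003
```

>>> move_arm --increments "1 0 0 -10 0 0 0; 1 0 0 -10 0 0 0; 1 0 0 -10 0 0 0; 1 0 0 0 0 0 0; 1 0 0 0 0 0 0; 1 0 0 0 0 0 0; 1 0 0 0 0 0 0; 1 0 0 0 0 0 0"

```text
t: 4.2
eef_pos: [0.6075, 0.1836, 0.2295]
tool_rot: [0.0, 0.977, 0.212, 0.0]
contact_force: [0.1, 0.2, 0.6]
gripper_width: 1.002
```

```bash
python3 snap.py w2; python3 - <<'E'
from h import *
import pickle
o,im,D=pickle.load(open('w2.pkl','rb')); C=cam('wrist',o)
P=cloud(C,D); z=P[...,2]
m=(D>0)&(z>.05)&(np.hypot(P[...,0]-.6,P[...,1]-.19)<.08)&(z<.1)
cap=m&(z>.0895)&(np.hypot(P[...,0]-.59,P[...,1]-.181)<.02)
cs,_=cv2.findContours(cap.astype(np.uint8),cv2.RETR_EXTERNAL,cv2.CHAIN_APPROX_NONE); c=max(cs,key=cv2.contourArea)[:,0,:]
X=np.array([plane(C,p,.0915)[:2] for p in c])
print('cap',cap.sum(),P[cap].mean(0),cv2.minEnclosingCircle((X*1e3).astype(np.float32)))
c0=np.array(cv2.minEnclosingCircle((X*1e3).astype(np.float32))[0])/1e3
r=np.hypot(P[...,0]-c0[0],P[...,1]-c0[1])
t=m&(r>.022)&(r<.07); q=P[t]; print(len(q),q[:,2].max(),r[t].max())
# ridge: by radius bins, mean of highest
for a,b in [(.022,.03),(.03,.04),(.04,.05),(.05,.058)]:
    s=P[t&(r>=a)&(r<b)]; s=s[s[:,2]>np.percentile(s[:,2],50)]; d=s.mean(0)[:2]-c0; print(a,len(s),d,np.degrees(np.arctan2(d[1],d[0])),s[:,2].max())
st=(D>0)&(abs(z-.03)<.004)&(np.hypot(P[...,0]-.59,P[...,1]-.18)<.065)
cs,_=cv2.findContours(st.astype(np.uint8),cv2.RETR_EXTERNAL,cv2.CHAIN_APPROX_NONE); c=max(cs,key=cv2.contourArea)[:,0,:]
X=np.array([plane(C,p,.03)[:2] for p in c]); print('stand',cv2.minAreaRect((X*1e3).astype(np.float32)))
E
```

```text
4.2 [-0.175  0.43  -0.293  1.643  0.136  1.088 -1.65 ] [0.6075 0.1836 0.2295] [0.000e+00 9.773e-01 2.118e-01 2.000e-04] [0.13 0.21 0.59]
cap 347 [0.59125484 0.18223566 0.09122028] ((591.4993896484375, 182.10223388671875), 10.959671974182129)
697 0.0860533074393196 0.05973374719314844
0.022 65 [0.02270259 0.01248305] 28.80425341042604 0.08435871219392793
0.03 89 [0.03079477 0.01678396] 28.591539524488898 0.0860533074393196
0.04 93 [0.03957766 0.02173199] 28.771074338376078 0.0854813032721187
0.05 78 [0.04760453 0.02618682] 28.81479803282453 0.08540807042733554
stand ((590.7462768554688, 181.6970977783203), (80.18384552001953, 80.49864196777344), 76.78771209716797)
```

View pics/w2.png

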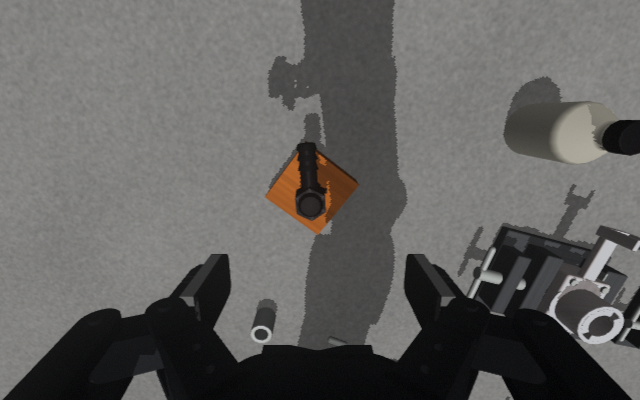

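>>> move_arm --increments "1 -8 -1 -20 0 0 0.0375; 1 -8.5 -0.6 -20 0 0 0.0375; 1 0 0 -22 0 0 0; 1 0 0 -22 0 0 0; 1 0 0 -22 0 0 0; 1 0 0 -22 0 0 0; 1 0 0 -22 0 0 0; 1 0 0 -22 0 0 0" --newtons 40

```text
t: 5.25
eef_pos: [0.5911, 0.182, 0.0567]
tool_rot: [-0.0, 0.969, 0.248, 0.0]
contact_force: [-0.4, 0.1, -0.4]
gripper_width: 1.006
```

>>> move_arm --increments "1 0 0 -6.5 0 0 0; 1 0 0 0 0 0 0; 0 0 0 0 0 0 0; 0 0 0 0 0 0 0; 0 0 0 0 0 0 0; 0 0 0 0 0 0 0; 0 0 0 0 0 0 0; 0 0 0 0 0 0 0" --newtons 40

```text
t: 6.25
eef_pos: [0.5912, 0.1821, 0.0513]
tool_rot: [-0.0, 0.969, 0.248, 0.0]
contact_force: [-0.7, 0.4, 5.0]
gripper_width: 0.349
```

```bash
python3 snap.py w3
```

```text
6.25 [-0.199  0.613 -0.271  1.812  0.229  0.746 -1.66 ] [0.5912 0.1821 0.0513] [-0.000e+00  9.687e-01  2.483e-01  3.000e-04] [-0.69  0.41  5.01]
```

View pics/w3.png

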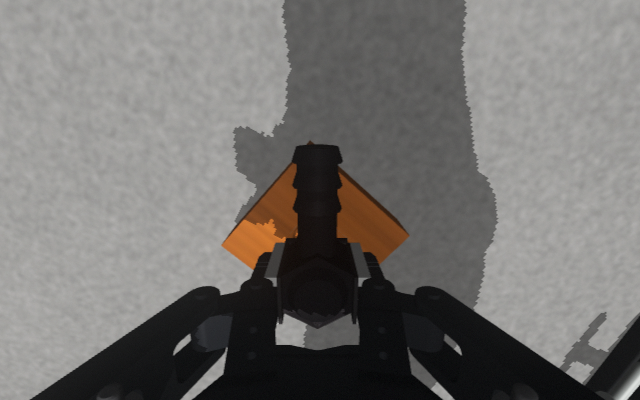

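>>> move_arm --increments "0 0 0 5 0 0 0; 0 0 0 10 0 0 0; 0 0 0 20 0 0 0; 0 0 0 25 0 0 0; 0 0 0 25 0 0 0; 0 0 0 25 0 0 0; 0 0 0 20 0 0 0; 0 0 0 0 0 0 0"

```text
t: 7.3
eef_pos: [0.5922, 0.1824, 0.1836]
tool_rot: [-0.0, 0.969, 0.248, 0.002]
contact_force: [0.0, 0.1, -0.6]
gripper_width: 0.343
```

```bash
python3 snap.py w4; python3 - <<'E'
from h import *
import pickle
o,im,D=pickle.load(open('w4.pkl','rb')); C=cam('wrist',o)
P=cloud(C,D); q=o['tool_rot'];R=Ro.from_quat([q[1],q[2],q[3],q[0]]).as_matrix()
T=(P-o['eef_pos'])@R
x,y,z=[T[...,i] for i in range(3)]
m=(D>0)&(x>.022)&(x<.065)&(abs(y)<.015)&(z<0.0)&(z>-.05)
print(m.sum(),x[m].max(),z[m].min())
for a,b in [(.024,.03),(.03,.04),(.04,.05),(.05,.06)]:
    s=m&(x>=a)&(x<b); s=s&(z<np.percentile(z[s],50)); print(a,s.sum(),x[s].mean(),y[s].mean(),z[s].min(),np.degrees(np.arctan2(y[s].mean(),x[s].mean())))
c=(D>0)&(np.hypot(x,y)<.02)&(z<-.03); print('cap',T[c].mean(0),z[c].min(), np.percentile(z[c],[5,50]))
E
```

```text
7.3 [-0.167  0.45  -0.309  1.728  0.16   0.984 -1.605] [0.5922 0.1824 0.1836] [-1.000e-04  9.687e-01  2.481e-01  2.300e-03] [ 0.01  0.12 -0.63]
4157 0.06024489069031918 -0.03357527312139141
0.024 264 0.027005112909953135 0.0009684639820514347 -0.032257681542583454 2.053875101495816
0.03 522 0.03537996162814852 0.0009118992642913442 -0.03352037905191935 1.4764406616940338
0.04 551 0.04531477884110048 0.0010050139392689223 -0.03357527312139141 1.2705263028325893
0.05 611 0.05528353469156361 0.0009554476471258027 -0.03355339858817819 0.9901260580002148
cap [ 0.007025    0.00012895 -0.05973441] -0.09782698146571409 [-0.08973543 -0.04589714]
```

View pics/w4.png

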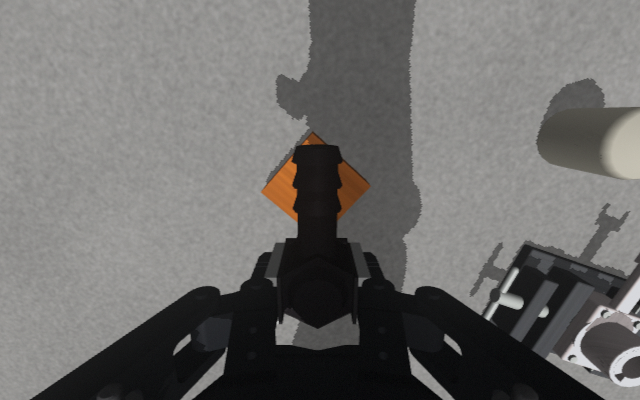

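```bash
python3 - <<'E'
from h import *
import pickle
o,im,D=pickle.load(open('w1.pkl','rb')); C=cam('wrist',o)
P=cloud(C,D); z=P[...,2]; c=np.array([.6005,-.1622])
im=np.array(im).astype(np.float32).mean(2)
for lo in (-50,140):
  for th in range(lo,lo+60,3):
    s=[]
    for rr in (.0145,.0155,.0165,.0175):
        p=proj(C,[c[0]+rr*np.cos(np.radians(th)),c[1]+rr*np.sin(np.radians(th)),.099]).astype(np.float32)
        s.append(int(cv2.getRectSubPix(im,(1,1),tuple(map(float,p)))[0,0]))
    print(th,s)
E
```

```text
-50 [189, 190, 190, 189]
-47 [189, 190, 190, 190]
-44 [190, 189, 189, 189]
-41 [190, 176, 180, 179]
-38 [148, 141, 128, 121]
-35 [106, 90, 77, 82]
-32 [74, 78, 79, 86]
-29 [77, 95, 107, 119]
-26 [90, 111, 126, 129]
-23 [91, 124, 128, 130]
-20 [85, 116, 135, 126]
-17 [64, 111, 153, 165]
-14 [45, 107, 159, 180]
-11 [49, 94, 140, 162]
-8 [68, 88, 128, 143]
-5 [128, 119, 139, 153]
-2 [166, 160, 171, 170]
1 [189, 184, 185, 188]
4 [188, 189, 189, 188]
7 [189, 190, 189, 189]
140 [145, 182, 189, 189]
143 [133, 174, 187, 189]
146 [120, 169, 175, 177]
149 [108, 135, 139, 124]
152 [82, 101, 90, 63]
155 [62, 74, 63, 64]
158 [63, 64, 63, 64]
161 [62, 63, 64, 65]
164 [68, 64, 65, 65]
167 [75, 67, 66, 68]
170 [73, 66, 70, 71]
173 [70, 79, 88, 67]
176 [74, 115, 128, 109]
179 [89, 157, 169, 159]
182 [100, 156, 190, 190]
185 [95, 156, 191, 189]
188 [89, 163, 189, 189]
191 [89, 171, 187, 189]
194 [96, 167, 188, 189]
197 [105, 166, 189, 189]
```

>>> move_arm --increments "0 1 -43 0 0 0 0.0923; 0 1 -43 0 0 0 0.0923; 0 1 -43 0 0 0 0.0923; 0 1 -43 0 0 0 0.0923; 0 1 -43 0 0 0 0.0923; 0 1 -43 0 0 0 0.0923; 0 1 -43 0 0 0 0.0923; 0 1 -43 0 0 0 0.0923"

```text
t: 8.35
eef_pos: [0.5981, -0.1634, 0.1797]
tool_rot: [-0.001, 0.813, 0.582, -0.001]
contact_force: [-0.2, -0.0, -0.5]
gripper_width: 0.347
```

>>> move_arm --increments "0 0 0 0 0 0 0; 0 0 0 0 0 0 0; 0 0 0 0 0 0 0; 0 0 0 0 0 0 0; 0 0 0 -10 0 0 0; 0 0 0 -10 0 0 0; 0 0 0 -5 0 0 0; 0 0 0 0 0 0 0"

```text
t: 9.35
eef_pos: [0.5985, -0.162, 0.155]
tool_rot: [-0.001, 0.814, 0.581, -0.0]
contact_force: [0.4, -0.1, -0.7]
gripper_width: 0.345
```

```bash
cat > both.py <<'E'
from h import *
import sys
n=sys.argv[1]
o=bot.get_obs(); print(round(o['t'],2),np.round(o['eef_pos'],4),'yaw',np.degrees(2*np.arctan2(o['tool_rot'][2],o['tool_rot'][1])),o['tool_rot'].round(4) if hasattr(o['tool_rot'],'round') else o['tool_rot'],np.round(o['contact_force'],1),np.round(o['torque'],2))
im,D=vision.read_camera('top'); np.save(n+'t_d.npy',D);np.save(n+'t.npy',im)
im2,D2=vision.read_camera('scene')
a=cv2.resize(im[110:220,330:430],None,fx=4,fy=4,interpolation=cv2.INTER_CUBIC)
b=cv2.resize(im2[180:290,240:350],None,fx=4,fy=4,interpolation=cv2.INTER_CUBIC)[:a.shape[0],:a.shape[1]]
cv2.imwrite(f'pics/{n}.png',np.hstack([a,b])[:,:,::-1])
E
python3 both.py b1
```

```text
9.35 [ 0.5985 -0.162   0.155 ] yaw 71.05531405353966 [-5.000e-04  8.138e-01  5.811e-01 -4.000e-04] [ 0.4 -0.1 -0.7] [-0.02 -0.   -0.02]
```

View pics/b1.png

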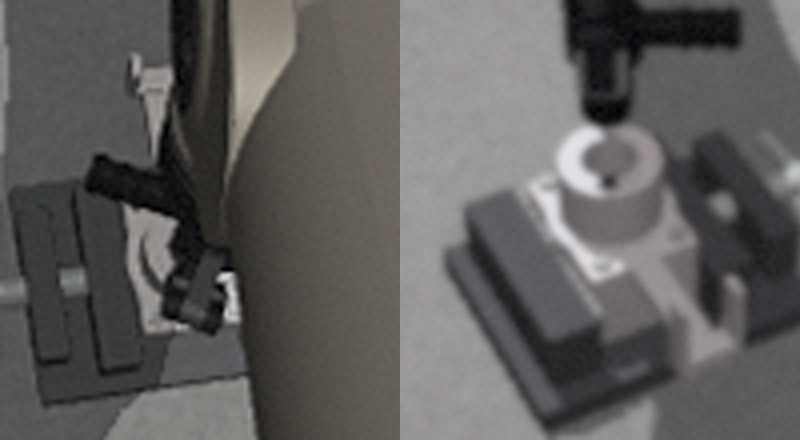

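>>> move_arm --increments "0 1.8 0 -6 0 0 0; 0 0 0 -6 0 0 0; 0 0 0 -5 0 0 0; 0 0 0 -4 0 0 0; 0 0 0 -4 0 0 0; 0 0 0 -4 0 0 0; 0 0 0 -4 0 0 0; 0 0 0 0 0 0 0"

```text
t: 10.45
eef_pos: [0.6005, -0.162, 0.1224]
tool_rot: [-0.0, 0.814, 0.581, -0.0]
contact_force: [0.3, -0.5, 0.2]
gripper_width: 0.344
```

>>> move_arm --increments "0 0 0 -1 0 0 0; 0 0 0 -1 0 0 0; 0 0 0 -1 0 0 0; 0 0 0 -1 0 0 0; 0 0 0 -1 0 0 0; 0 0 0 0 0 0 0; 0 0 0 0 0 0 0; 0 0 0 0 0 0 0"

```text
t: 11.45
eef_pos: [0.6008, -0.1621, 0.1179]
tool_rot: [0.0, 0.814, 0.581, 0.0]
contact_force: [-0.4, 0.6, -0.4]
gripper_width: 0.342
```

>>> move_arm --increments "0 0 0 -1 0 0 0; 0 0 0 -1 0 0 0; 0 0 0 -1 0 0 0; 0 0 0 0 0 0 0; 0 0 0 0 0 0 0; 0 0 0 0 0 0 0; 0 0 0 0 0 0 0; 0 0 0 0 0 0 0"

```text
t: 12.45
eef_pos: [0.6007, -0.162, 0.1148]
tool_rot: [0.0, 0.814, 0.581, 0.0]
contact_force: [-0.3, -0.2, -0.6]
gripper_width: 0.347
```

>>> move_arm --increments "0 0 0 -2 0 0 0; 0 0 0 -2 0 0 0; 0 0 0 -1 0 0 0; 0 0 0 -1 0 0 0; 0 0 0 -1 0 0 0; 0 0 0 -1 0 0 0; 0 0 0 0 0 0 0; 0 0 0 0 0 0 0"

```text
t: 13.45
eef_pos: [0.6008, -0.1621, 0.1068]
tool_rot: [0.0, 0.814, 0.581, 0.0]
contact_force: [-0.1, -0.9, -1.0]
gripper_width: 0.346
```

```bash
python3 both.py b2
```

```text
13.45 [ 0.6008 -0.1621  0.1068] yaw 71.05664056205774 [0.     0.8138 0.5811 0.    ] [-0.1 -0.9 -1. ] [-0.01  0.01 -0.03]
```

View pics/b2.png

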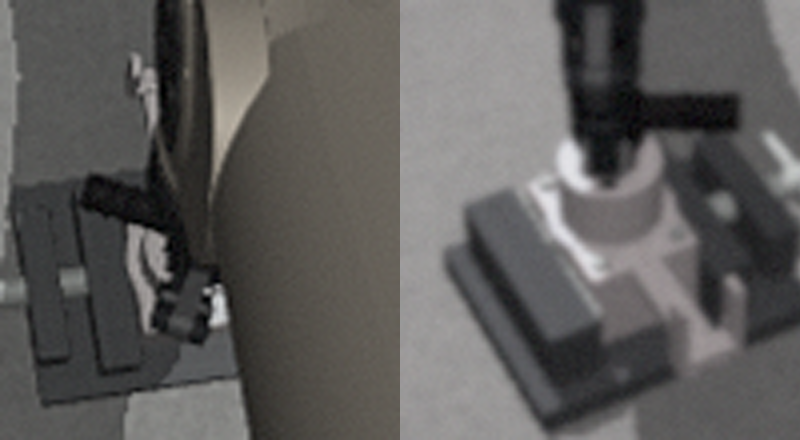

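>>> move_arm --increments "0 0 0 -0.5 0 0 0; 0 0 0 -0.5 0 0 0; 0 0 0 -0.5 0 0 0; 0 0 0 0 0 0 0; 0 0 0 0 0 0 0; 0 0 0 0 0 0 0; 0 0 0 0 0 0 0; 0 0 0 0 0 0 0"

```text
t: 14.55
eef_pos: [0.6008, -0.1621, 0.1054]
tool_rot: [0.0, 0.814, 0.581, 0.0]
contact_force: [-0.4, -0.2, 2.3]
gripper_width: 0.343
```

>>> move_arm --increments "0 0 0 -0.5 0 0 0; 0 0 0 0 0 0 0; 0 0 0 0 0 0 0; 0 0 0 0 0 0 0; 0 0 0 -0.3 0 0 0; 0 0 0 0 0 0 0; 0 0 0 0 0 0 0; 0 0 0 0 0 0 0"

```text
t: 15.55
eef_pos: [0.6008, -0.1621, 0.1046]
tool_rot: [0.0, 0.814, 0.581, 0.0]
contact_force: [-1.6, 1.2, 1.6]
gripper_width: 0.343
```

>>> move_arm --increments "0 0 0 -0.1 0 0 -0.04; 0 0 0 -0.15 0 0 -0.04; 0 0 0 -0.15 0 0 -0.04; 0 0 0 -0.15 0 0 -0.04; 0 0 0 -0.15 0 0 -0.04; 0 0 0 -0.15 0 0 -0.04; 0 0 0 0 0 0 0; 0 0 0 0 0 0 0"

```text
t: 16.55
eef_pos: [0.6011, -0.162, 0.1039]
tool_rot: [0.0, 0.877, 0.48, 0.0]
contact_force: [0.9, 0.8, 4.7]
gripper_width: 0.346
```

```bash
python3 both.py b3;python3 snap.py w5; python3 - <<'E'
from h import *
import pickle
o,im,D=pickle.load(open('w5.pkl','rb')); C=cam('wrist',o)
P=cloud(C,D); q=o['tool_rot'];R=Ro.from_quat([q[1],q[2],q[3],q[0]]).as_matrix()
T=(P-o['eef_pos'])@R
x,y,z=[T[...,i] for i in range(3)]
m=(D>0)&(x>.022)&(x<.065)&(abs(y)<.015)&(z<0.0)&(z>-.05)
print(m.sum(),x[m].max(),z[m].min())
for a,b in [(.024,.03),(.03,.04),(.04,.05),(.05,.06)]:
    s=m&(x>=a)&(x<b); s=s&(z<np.percentile(z[s],50)); print(a,s.sum(),x[s].mean(),y[s].mean(),z[s].min())
E
```

```text
16.55 [ 0.6011 -0.162   0.1039] yaw 57.32372449042562 [2.000e-04 8.775e-01 4.796e-01 3.000e-04] [0.9 0.8 4.7] [ 0.17 -0.24  0.02]
16.65 [ 0.384  0.55  -0.298  1.776  0.206  0.845 -0.58 ] [ 0.6011 -0.162   0.1038] [1.000e-04 8.775e-01 4.796e-01 3.000e-04] [0.61 0.39 5.27]
4120 0.06004034036073165 -0.03441083001933488
0.024 264 0.027036245216878797 0.0003057241974312506 -0.03245779689199715
0.03 513 0.035454181529918076 0.00034581294588382615 -0.03365545949189289
0.04 555 0.0454032880298822 0.00044300266215849135 -0.03385095606751029
0.05 638 0.055163908107431256 0.00024457667947401827 -0.03441083001933488
```

View pics/b3.png

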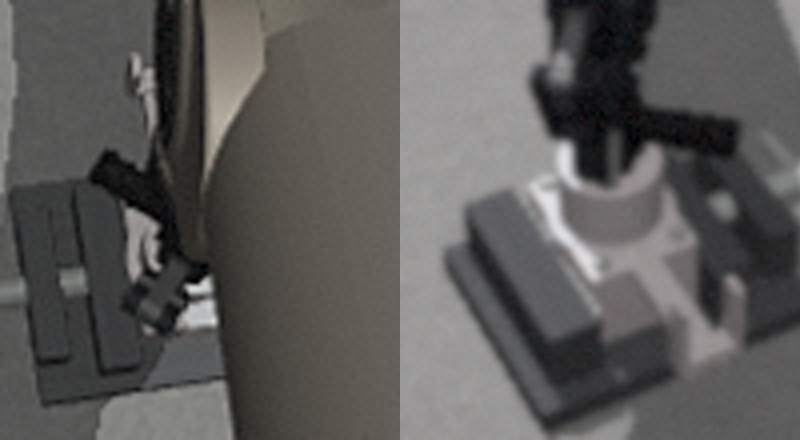

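View pics/w5.png

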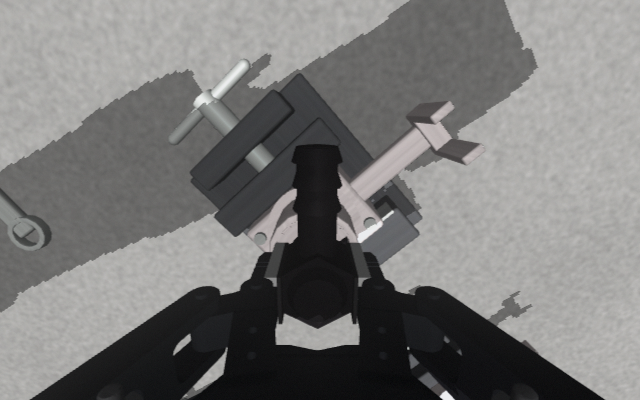

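>>> move_arm --increments "0 0 0 0 0 0 -0.04; 0 0 0 0 0 0 -0.04; 0 0 0 0 0 0 -0.04; 0 0 0 0 0 0 -0.04; 0 0 0 0 0 0 -0.04; 0 0 0 0 0 0 -0.04; 0 0 0 0 0 0 0; 0 0 0 0 0 0 0"

```text
t: 17.7
eef_pos: [0.6005, -0.1621, 0.1036]
tool_rot: [-0.0, 0.929, 0.37, -0.0]
contact_force: [-0.3, 0.5, 4.8]
gripper_width: 0.341
```

```bash
python3 both.py b4
```

```text
17.7 [ 0.6005 -0.1621  0.1036] yaw 43.47157275354099 [-0.000e+00  9.289e-01  3.703e-01 -2.000e-04] [-0.3  0.5  4.8] [ 0.12 -0.11 -0.02]
```

>>> move_arm --increments "0 0 0 0 0 0 -0.04; 0 0 0 0 0 0 -0.04; 0 0 0 0 0 0 -0.04; 0 0 0 0 0 0 -0.04; 0 0 0 0 0 0 -0.04; 0 0 0 0 0 0 0; 0 0 0 0 0 0 0; 0 0 0 0 0 0 0"

```text
t: 18.8
eef_pos: [0.6005, -0.1622, 0.1036]
tool_rot: [0.0, 0.961, 0.276, -0.0]
contact_force: [1.4, 1.3, 5.0]
gripper_width: 0.343
```

```bash
python3 both.py b5
```

```text
18.8 [ 0.6005 -0.1622  0.1036] yaw 32.00599079137476 [ 0.000e+00  9.612e-01  2.757e-01 -2.000e-04] [1.4 1.3 5. ] [ 0.11 -0.14  0.02]
```

>>> move_arm --increments "0 0 0 0 0 0 -0.03; 0 0 0 0 0 0 -0.03; 0 0 0 0 0 0 -0.03; 0 0 0 0 0 0 -0.03; 0 0 0 0 0 0 -0.03; 0 0 0 0 0 0 0; 0 0 0 0 0 0 0; 0 0 0 0 0 0 0"

```text
t: 19.9
eef_pos: [0.6002, -0.1623, 0.1034]
tool_rot: [-0.0, 0.979, 0.204, -0.001]
contact_force: [-2.5, -1.0, 2.7]
gripper_width: 0.347
```

```bash
python3 both.py b6; python3 snap.py w6
```

```text
19.9 [ 0.6002 -0.1623  0.1034] yaw 23.493534600186255 [-1.000e-04  9.791e-01  2.036e-01 -5.000e-04] [-2.5 -1.   2.7] [-0.28  0.51  0.06]
20.0 [ 0.279  0.537 -0.155  1.785  0.108  0.829 -1.088] [ 0.6002 -0.1622  0.1033] [-1.000e-04  9.791e-01  2.036e-01 -5.000e-04] [-2.5 -0.1  2. ]
```

View pics/w6.png

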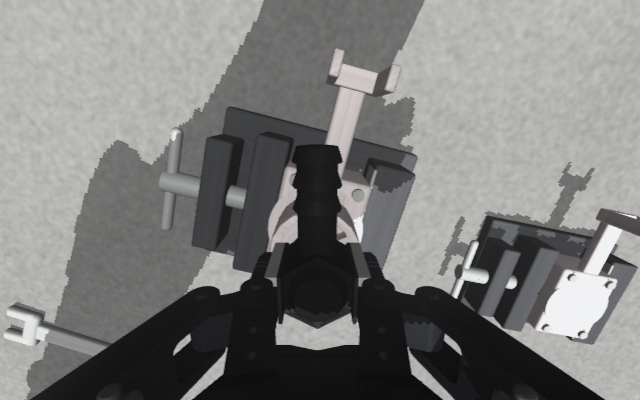

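```bash
cat > ang.py <<'E'
from h import *
import pickle,sys
o,im,D=pickle.load(open(sys.argv[1]+'.pkl','rb')); C=cam('wrist',o)
P=cloud(C,D); c=np.array([float(a) for a in sys.argv[2:4]])
z=P[...,2]
q=P[(D>0)&(z>.096)&(z<.102)&(np.hypot(P[...,0]-.693,P[...,1]+.147)<.03)]
a=q[q[:,1]>-.147].mean(0); b=q[q[:,1]<-.147].mean(0); mid=((a+b)/2)[:2]
print('prongs',len(q),a,b,'mid',mid,np.linalg.norm(mid-c),np.degrees(np.arctan2(*(mid-c)[::-1])),'perp',np.degrees(np.arctan2(-(b[0]-a[0]),-(a[1]-b[1])))%180)
r=np.hypot(P[...,0]-c[0],P[...,1]-c[1])
for lo,hi in [(.025,.035),(.035,.045),(.045,.055),(.05,.059)]:
    s=P[(D>0)&(r>lo)&(r<hi)&(z>.12)&(z<.15)]; s=s[(s[:,0]>c[0]+.01)]
    s=s[s[:,2]>np.percentile(s[:,2],50)]; d=s.mean(0)[:2]-c; print(lo,len(s),np.round(d,4),s[:,2].max().round(4),np.degrees(np.arctan2(d[1],d[0])))
E
python3 ang.py w6 0.6002 -0.1622
```

```text
prongs 626 [ 0.69072089 -0.13365519  0.09826925] [ 0.69506167 -0.16005277  0.09818685] mid [ 0.69289128 -0.14685398] 0.09395304228228228 9.400650298355941 perp 9.338072728396014
0.025 615 [0.0252 0.    ] 0.15 0.06344768386853757
0.035 571 [0.035  0.0103] 0.15 16.34867846923832
0.045 576 [0.0457 0.0185] 0.1496 22.01741135048534
0.05 523 [0.0508 0.021 ] 0.1367 22.462151436762095
```

>>> move_arm --increments "0 0 0 -0.1 0 0 -0.03; 0 0 0 -0.1 0 0 -0.03; 0 0 0 -0.12 0 0 -0.03; 0 0 0 -0.12 0 0 -0.03; 0 0 0 -0.12 0 0 -0.03; 0 0 0 -0.12 0 0 -0.03; 0 0 0 -0.12 0 0 -0.03; 0 0 0 0 0 0 0"

```text
t: 21.05
eef_pos: [0.6002, -0.1621, 0.1026]
tool_rot: [-0.0, 0.995, 0.099, -0.001]
contact_force: [-4.5, -1.4, 1.4]
gripper_width: 0.347
```

>>> move_arm --increments "0 0 0 -0.12 0 0 -0.03; 0 0 0 0 0 0 0; 0 0 0 0 0 0 0; 0 0 0 0 0 0 0; 0 0 0 0 0 0 0; 0 0 0 0 0 0 0; 0 0 0 0 0 0 0; 0 0 0 0 0 0 0"

```text
t: 22.05
eef_pos: [0.6003, -0.162, 0.1025]
tool_rot: [-0.0, 0.996, 0.085, -0.0]
contact_force: [-4.6, -1.1, 2.1]
gripper_width: 0.347
```

```bash
python3 both.py b7; python3 snap.py w7; python3 ang.py w7 0.6002 -0.1622
```

```text
22.05 [ 0.6003 -0.162   0.1025] yaw 9.710584025856896 [-1.000e-04  9.964e-01  8.460e-02 -5.000e-04] [-4.6 -1.1  2.1] [-0.38  1.14  0.03]
22.15 [ 0.235  0.535 -0.096  1.789  0.067  0.822 -1.295] [ 0.6003 -0.162   0.1025] [-1.000e-04  9.964e-01  8.470e-02 -5.000e-04] [-4.41 -0.72  1.54]
prongs 626 [ 0.69078932 -0.13386666  0.0983651 ] [ 0.69498825 -0.16024     0.09832529] mid [ 0.69288878 -0.14705333] 0.09391821970425739 9.280916867701151 perp 9.046206994698622
0.025 632 [ 0.0233 -0.0084] 0.15 -19.873831583566012
0.035 583 [ 0.0353 -0.    ] 0.15 -0.05771604032368345
0.045 580 [0.0482 0.0066] 0.1499 7.8165715041352755
0.05 523 [0.0544 0.0084] 0.1359 8.748123398351549
```

View pics/w7.png

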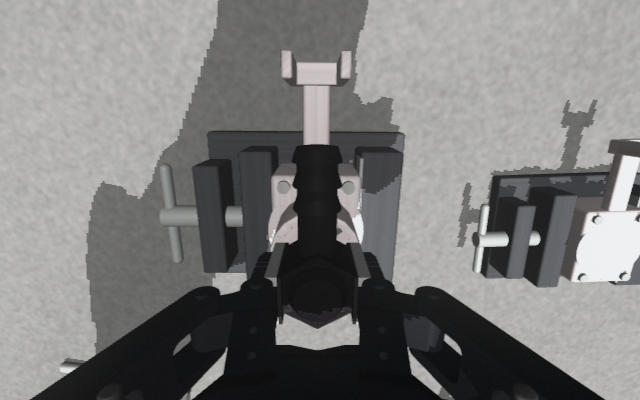

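>>> move_arm --increments "0.45 0 0 0 0 0 0; 0.6 0 0 0 0 0 0; 0.75 0 0 0 0 0 0; 0.75 0 0 0 0 0 0; 0.75 0 0 0 0 0 0; 0.75 0 0 2 0 0 0; 0.75 0 0 5 0 0 0; 0.75 0 0 5 0 0 0"

```text
t: 23.2
eef_pos: [0.6008, -0.1621, 0.1152]
tool_rot: [0.0, 0.996, 0.085, 0.0]
contact_force: [-0.1, 0.6, 0.2]
gripper_width: 0.749
```

>>> move_arm --increments "0.75 0 0 10 0 0 0; 0.75 0 0 20 0 0 0; 0.75 0 0 20 0 0 0; 0.75 0 0 20 0 0 0; 0.75 0 0 20 0 0 0; 0.75 0 0 20 0 0 0; 0.75 0 0 0 0 0 0; 0.75 0 0 0 0 0 0"

```text
t: 24.2
eef_pos: [0.6003, -0.162, 0.2243]
tool_rot: [-0.0, 0.996, 0.085, -0.0]
contact_force: [-0.7, 0.7, -0.5]
gripper_width: 0.751
```

```bash
python3 both.py b8; python3 snap.py w8; python3 ang.py w8 0.6003 -0.162; python3 - <<'E'
from h import *
import pickle
o,im,D=pickle.load(open('w8.pkl','rb')); C=cam('wrist',o)
P=cloud(C,D); z=P[...,2]
cap=(D>0)&(z>.138)&(z<.15)&(np.hypot(P[...,0]-.6,P[...,1]+.162)<.02)
q=P[cap]; print('cap',len(q),q.mean(0),np.percentile(q[:,2],[5,50,95]), 'depth mm',(np.median(q[:,2])-.07-.099)*1e3)
A=np.c_[q[:,:2]-q[:,:2].mean(0),np.ones(len(q))]; s=np.linalg.lstsq(A,q[:,2],rcond=None)[0]; print('tilt deg',np.degrees(np.hypot(*s[:2])))
E
```

```text
24.2 [ 0.6003 -0.162   0.2243] yaw 9.754448334119678 [-1.000e-04  9.964e-01  8.500e-02 -3.000e-04] [-0.7  0.7 -0.5] [-0.    0.03  0.02]
24.3 [ 0.239  0.401 -0.1    1.691  0.045  1.054 -1.276] [ 0.6001 -0.162   0.2237] [-2.000e-04  9.964e-01  8.500e-02 -9.000e-04] [ 0.43 -0.19 -0.07]
prongs 176 [ 0.69075353 -0.13429552  0.09828822] [ 0.69536575 -0.16083753  0.0981835 ] mid [ 0.69305964 -0.14756652] 0.0938758567483312 8.844346194390967 perp 9.85788216762046
0.025 130 [0.0299 0.0048] 0.1363 9.062411036662171
0.035 145 [0.0392 0.0067] 0.1368 9.664792071582532
0.045 154 [0.0491 0.0088] 0.1366 10.190145883430109
0.05 138 [0.0539 0.0092] 0.1366 9.706914993148825
cap 789 [ 0.60117437 -0.16277173  0.14153717] [0.13818859 0.14220876 0.14371756] depth mm -26.79123734851263
tilt deg 2.9004768999179946
```

View pics/w8.png

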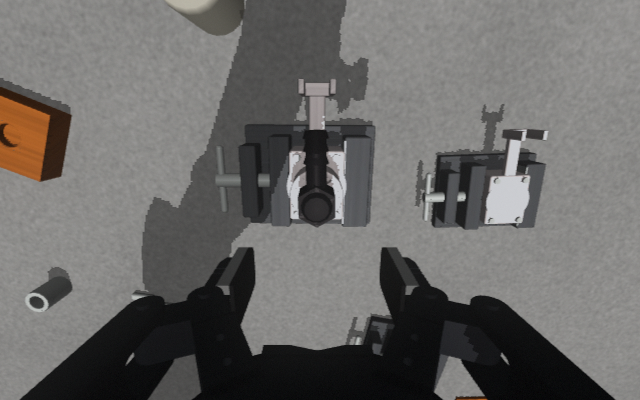

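View pics/b8.png

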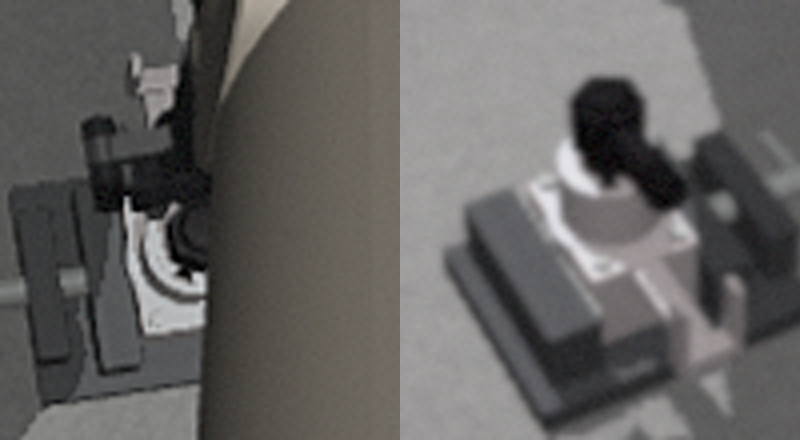

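```bash
python3 -c "
from station import bot
print(bot.hand_in())"
```

```text
the job is handed in; nothing more can be done
None
```

I took the elbow from the stand, lowered it through the port's gaps and screwed it clockwise about 61° until its outlet lined up with the cradle. Then I let go, backed off about 120 mm and handed it in at roughly 24 s. No verdict was reported.

- **Finding the gaps:** I read their clocking from the wrist picture (outlet at about 71°). The lugs dropped in at that angle with no force felt, so no feeling search was needed.
- **Forces:** The upward force never read above about 5.3 N while turning. At the final angle there was also a sideways load of about 4.6 N, with a 1.1 N·m moment. Both fell to sensor noise once the gripper opened.
- **Direction:** After release, the outlet points at about 9.7° and the cradle at about 9.2° (readings 8.8 to 9.9°), well within the 8° allowed.
- **Position:** The elbow's cap sits about 1 mm from the port axis.
- **Depth:** The estimates disagree. The cap gives 26.8 mm below the mouth. The top of the outlet tube gives 25.0 mm from the nominal tube size, or 26.4 mm against the same reading in the stand. All are inside 24.1 to 29 mm.
- **Tilt:** A rough plane fit on the cap, probably including hexagon edges, gives 2.9° or less; the limit is 7°.
- **Bystanders:** I kept well clear of the bottle, wrench and socket, but did not measure their positions again at the end.

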